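# Stow the pump cassettes and set the standby flow

### The arm

A 7-joint arm with a two-finger parallel gripper is mounted at the origin on the work surface. World frame = base frame: x ahead of the robot, y to its left, z up, the work surface at z = 0. Lengths are in mm, angles in rad, forces in N, time in s.
With the tool pointing down it reaches from about 350 to 900 mm from the base axis. Payload 19.9 kg.
Tool frame: the origin (TCP) lies on the mounting face of the last link; the fingertips stand 173 mm ahead of it and the grasp point (between the pads) lies 155 mm ahead of it; z points along the fingers, y is the line along which they close (so a half turn about z gives the same grasp; the last joint's range is limited). The gripper opens to 85 mm and grips with 20 to 120 N. Pads are 22 mm wide; open, the fingers measure 114 mm over their backs; the gripper's body (76 mm by 85 mm) begins 54 mm behind the grasp point. The pads swing forward as they close: fully open they stand 13 mm farther back than shut.
Start: joints at [-1.31, 0.417, -0.01, 1.614, 0.005, 1.111, -0.053], TCP at [186.358, 596.565, 404.66] pointing down, gripper open.
Joint ranges: [-2.81, 2.81], [-0.39, 2.02], [-1.27, 1.25], [0.06, 2.57], [-1.19, 4.33], [0.19, 2], [-2.82, 2.82]. Speed limits (rad/s): [1.89, 1.89, 2.39, 2.39, 3.01, 3.01, 3.01].

### API

Orientations are given as a rotation vector (axis times angle).
In Python, from station import bot gives the robot as it stands. The module is installed in compiled form; this text tells all that it offers. Calls block until the motion is done:
- bot.move_ptp(position, orientation): joint-space move of the TCP to a pose.
- bot.line_to(position, attitude=None, vel=150, f_stop=None): straight line of the TCP; attitude=None keeps the orientation; vel is the mean speed in mm/s. With f_stop (N) it stops when the force on the tool has changed by that much, and returns True; else False.
- bot.movej(angles): joint-space move.
- bot.set_gripper(opening, f_grip=None): opening from 0.0 (shut) to 1.0 (fully open); f_grip is the grip in N (None keeps the last); returns when the fingers have stopped.
- bot.pause(seconds).
- bot.ik(position, orientation): joint angles nearest the present ones, or None.
- bot.get_image(name): name is "scene" or "side" or "wrist"; returns a dict with "frame" (420x560x3 uint8, red, green, blue), "K" (3x3 intrinsics, pixels), "pose" (4x4, takes a point from camera to world coordinates). Camera axes: x right, y up, looking along -z (the intrinsics and any distortion apply to the point x, -y, -z); pixel columns grow to the right and rows downward; lengths in mm; the calibration is good to about 2 mm. A picture is of the moment at which its call begins. There is no depth.
A pose or a line that the arm cannot do raises bot.IKError and nothing moves.
- bot.finish_job(): hands the job in; it is judged then, once.
Readings, each from a call of its own:
- bot.get_t(): time.
- bot.get_q(): joint angles.
- bot.get_joint_vel(): joint speeds.
- bot.get_joint_torque(): joint torques, N m.
- bot.get_eef_pos(): TCP position.
- bot.get_eef_rot(): TCP orientation.
- bot.get_ft_force(): force on the tool from outside, world axes, zero at the start.
- bot.get_moment(): the same for the moment, N m.
- bot.get_width(): opening from 0.0 (shut) to 1.0 (fully open).
- bot.get_gripper_force(): force on a finger pad.
Only numpy, scipy, OpenCV 4.12 (cv2) and the standard library are available. Lean on these libraries where they do the work, as an engineer would, in place of code of your own. Each camera call takes 0.05 s, during which the arm holds its last target. There are 200 camera calls.

### The job

Slide the rack's retainer fully open, put every roller cassette that is on the bench fully down into the pocket of its own width, and slide the retainer fully shut over them. Only then, with the rack shut, slide both console faders from where they stand to level with their pointers. Do not shift or upset the other things on the bench.

Things in the scene. Friction and masses are not known exactly. Their poses are not given: they have to be found in the camera images.
- rack: Fixed aluminium cassette rack, base 160 x 352 x 8 mm, origin at the centre of its underside; +x to its back, +y along the row of four pockets, whose centres lie at rack x = -20 mm, y = -126, -42, 42, 126 mm. Along the back (x 45 to 75 mm) runs a rail 60 mm high, on which the retainer slides.
- gate (a joint): Rack retainer: steel bar on the rear rail with four tabs (20 mm wide, 6 mm thick, undersides 62 mm above the table) reaching forward to rack x = +7 mm. Slides along rack y: 0 = shut (a tab over each pocket's back end keeps the cassette in), 0.042 = fully open (tabs stand between the pockets; cassettes go in from above). Friction 1.5 N, stays where left, end stops.
- gate_top (a point): Centre of the top of the retainer's upright black grip, a block 28 mm (rack x) by 20 mm (rack y) by 40 mm high, its top 108 mm above the table, in the middle of the bar at rack x = 60 mm, y = joint gate. Tabs stand 42 mm either side of it along the bar, tops 40 mm below this point.
- cassette_slim: Loose pump-roller cassette: white block with steel foot, rollers in its top; 90 mm long (x), 24 mm thick (y), 45 mm high (z), about 220 g. Cassettes differ only in thickness (24, 34, 44, 54 mm). Origin at the centre of its underside; starts upright on the table; the same after a half turn. May be absent.
- pocket_slim_floor (a point): Centre of the inner floor (12 mm above the table) of the 24 mm cassette's pocket: grey block 110 x 76 mm, opening 94 mm (x) by 28 mm (y), 20 mm deep. Axes as the rack's; which pocket stands where in the row varies. A seated cassette has its long side along this x, its origin here, and stands 25 mm out of the pocket, top 57 mm above the table.
- cassette_narrow: Loose pump-roller cassette: white block with steel foot, rollers in its top; 90 mm long (x), 34 mm thick (y), 45 mm high (z), about 270 g. Cassettes differ only in thickness (24, 34, 44, 54 mm). Origin at the centre of its underside; starts upright on the table; the same after a half turn. May be absent.
- pocket_narrow_floor (a point): Centre of the inner floor (12 mm above the table) of the 34 mm cassette's pocket: grey block 110 x 76 mm, opening 94 mm (x) by 38 mm (y), 20 mm deep. Axes as the rack's; which pocket stands where in the row varies. A seated cassette has its long side along this x, its origin here, and stands 25 mm out of the pocket, top 57 mm above the table.
- cassette_broad: Loose pump-roller cassette: white block with steel foot, rollers in its top; 90 mm long (x), 44 mm thick (y), 45 mm high (z), about 320 g. Cassettes differ only in thickness (24, 34, 44, 54 mm). Origin at the centre of its underside; starts upright on the table; the same after a half turn. May be absent.
- pocket_broad_floor (a point): Centre of the inner floor (12 mm above the table) of the 44 mm cassette's pocket: grey block 110 x 76 mm, opening 94 mm (x) by 48 mm (y), 20 mm deep. Axes as the rack's; which pocket stands where in the row varies. A seated cassette has its long side along this x, its origin here, and stands 25 mm out of the pocket, top 57 mm above the table.
- cassette_wide: Loose pump-roller cassette: white block with steel foot, rollers in its top; 90 mm long (x), 54 mm thick (y), 45 mm high (z), about 370 g. Cassettes differ only in thickness (24, 34, 44, 54 mm). Origin at the centre of its underside; starts upright on the table; the same after a half turn. May be absent.
- pocket_wide_floor (a point): Centre of the inner floor (12 mm above the table) of the 54 mm cassette's pocket: grey block 110 x 76 mm, opening 94 mm (x) by 58 mm (y), 20 mm deep. Axes as the rack's; which pocket stands where in the row varies. A seated cassette has its long side along this x, its origin here, and stands 25 mm out of the pocket, top 57 mm above the table.
- console: Fixed white pump console, a box 170 (x) x 210 (y) x 45 mm, origin at the centre of its underside. On its top are two parallel fader tracks along its y (each 40 mm wide, 170 mm long, 14 mm high), centred at console x = -45 mm (near) and +30 mm (far).
- fader_near (a joint): Fader of the track nearer the robot: 0 to 0.12 m, growing along the console's +y (0 is console y = -60 mm, 0.12 is y = +60 mm). Friction 1.5 N, stays where it is left.
- fader_near_top (a point): Centre of the top of that fader's black grip, a block 28 mm (console x) by 20 mm (console y) by 40 mm high; top about 100 mm above the table.
- pointer_near: Pointer of that fader: small dark steel arrow, 24 x 12 x 12 mm high, fixed on the console's top just beyond the track (33 mm to +x of the track's middle), its tip towards the track. Axes parallel to the console's. The fader is set when the middle of its grip is level with this point along the console's y.
- fader_far (a joint): Fader of the track farther from the robot: 0 to 0.12 m, growing along the console's +y (0 is console y = -60 mm, 0.12 is y = +60 mm). Friction 1.5 N, stays where it is left.
- fader_far_top (a point): Centre of the top of that fader's black grip, a block 28 mm (console x) by 20 mm (console y) by 40 mm high; top about 100 mm above the table.
- pointer_far: Pointer of that fader: small dark steel arrow, 24 x 12 x 12 mm high, fixed on the console's top just beyond the track (33 mm to +x of the track's middle), its tip towards the track. Axes parallel to the console's. The fader is set when the middle of its grip is level with this point along the console's y.
- media_bottle: Bystander: clear bottle, 70 mm across, 120 mm high, between rack and console. Loose; origin at the centre of its underside.
- jar: Bystander: amber jar, 48 mm across, 60 mm high, between rack and console. Loose; origin at the centre of its underside.
- beaker: Bystander: glass beaker, 72 mm across, 90 mm high. Loose; origin at the centre of its underside.
- tip_box: Bystander: red open box, 120 x 85 x 50 mm. Loose; origin at the centre of its underside.
- hex_driver: Bystander: screwdriver lying on the table. Loose; origin at the centre of its underside.
- reagent: Bystander: amber bottle, 64 mm across, 110 mm high. Loose; origin at the centre of its underside.
Not all that is in view belongs to the job. Leave any red or yellow look-alike of the cassette_broad alone.

How it is judged:
By the outcome, as a careful person would: the job done as asked, in the order asked, and still so for the second after the job is handed in, with the robot touching nothing.
Of cassette_slim, cassette_narrow, cassette_broad, cassette_wide only 2 to 4 are there at a start; the rules pass over those that are not, and their reading is None.
At some moment in a run one of cassette_slim, cassette_narrow, cassette_broad, cassette_wide may be knocked a few centimetres aside while the robot is not near it.
Once in a run the grip may slacken for a moment while it holds something.
It also fails if it takes over 210 s, if anything falls off the work surface, if the arm or the gripper's body presses on something with over 40 N, if the wrist force passes 120 N, or if a joint passes its speed limit or range.

## Working session

There is one attempt and no reset: what is moved stays moved. The work goes in short steps, each a Python script; the robot and the scene stay as the last script left them, time stands still between calls to the robot, and variables do not carry over. Pictures are saved under pics/ and viewed, at most 14 in all, crops included, and the job is handed in when it is done.

```bash
mkdir -p pics; python3 - <<'E'
from station import bot
import cv2,numpy as np,pickle
d={}
for n in("scene","side","wrist"):
    i=bot.get_image(n); d[n]=i
    cv2.imwrite(f"pics/a_{n}.png",i["frame"][...,::-1])
    print(n,i["K"].round(1).tolist(),i["pose"].round(3).tolist(),[k for k in i])
pickle.dump(d,open("a.pkl","wb"))
print(bot.get_eef_rot(),bot.get_t())
a=cv2.resize(d["scene"]["frame"],(800,600),interpolation=cv2.INTER_CUBIC)
cv2.imwrite("pics/a1.png",a[...,::-1])
a=cv2.resize(d["side"]["frame"],(800,600),interpolation=cv2.INTER_CUBIC)
cv2.imwrite("pics/a2.png",a[...,::-1])
E
```

```text
scene [[522.4, 0.0, 284.1], [0.0, 522.4, 214.6], [0.0, 0.0, 1.0]] [[0.229, -0.798, 0.557, 1263.002], [0.973, 0.182, -0.14, -203.057], [0.011, 0.574, 0.819, 1245.995], [0.0, 0.0, 0.0, 1.0]] ['frame', 'K', 'pose']
side [[419.2, 0.0, 272.9], [0.0, 419.2, 206.5], [0.0, 0.0, 1.0]] [[0.71, 0.398, -0.582, -344.677], [-0.704, 0.381, -0.599, -877.893], [-0.017, 0.835, 0.55, 898.988], [0.0, 0.0, 0.0, 1.0]] ['frame', 'K', 'pose']
wrist [[332.1, 0.0, 280.6], [0.0, 332.1, 208.4], [0.0, 0.0, 1.0]] [[0.298, -0.915, -0.272, 116.148], [0.954, 0.286, 0.086, 617.657], [-0.001, -0.286, 0.958, 373.053], [0.0, 0.0, 0.0, 1.0]] ['frame', 'K', 'pose']
[-4.73828480e-01 -3.10558679e+00  1.41851019e-03] 0.15
```

View pics/a1.png

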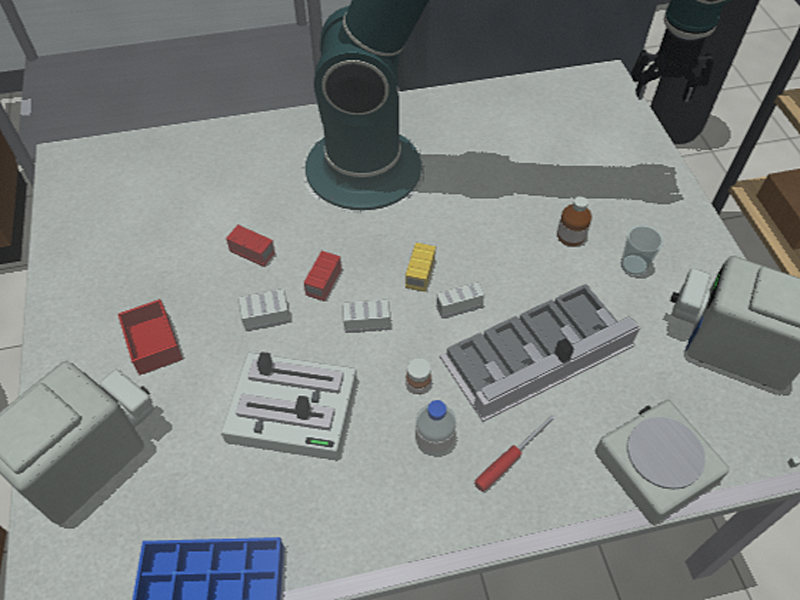

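View pics/a2.png

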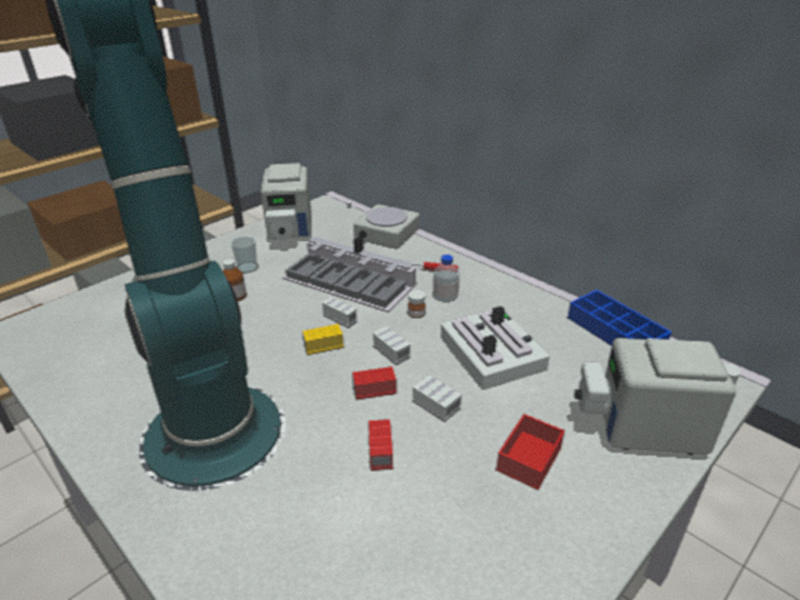

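The scene view shows three white cassettes at 800x600 pixels (265,309), (367,315) and (460,299). Two red look-alikes at (250,245) and (322,275), and a yellow one at (420,266), don't fit because of their colour. The rack is around (540,350) and the console around (290,405). I'll cast rough positions, then look from the wrist above each.

```bash
cat > h.py <<'E'
from station import bot
import cv2,numpy as np
from scipy.spatial.transform import Rotation as R
def cast(im,px,z):
    px=np.atleast_2d(np.array(px,float)); K=im["K"];P=im["pose"]
    d=np.c_[(px[:,0]-K[0,2])/K[0,0],-(px[:,1]-K[1,2])/K[1,1],-np.ones(len(px))]@P[:3,:3].T
    o=P[:3,3]; z=np.broadcast_to(z,len(px))
    return o+d*((z-o[2])/d[:,2])[:,None]
def proj(im,p):
    P=im["pose"];c=(np.atleast_2d(p)-P[:3,3])@P[:3,:3]
    return np.c_[im["K"][0,2]+im["K"][0,0]*c[:,0]/-c[:,2],im["K"][1,2]+im["K"][1,1]*c[:,1]/c[:,2]]
def rot(a):  # tool down; a = world yaw of the closing line (tool y), folded
    a=(a+np.pi/2)%np.pi-np.pi/2
    return a
def down(yaw):  # tool z down, tool y along yaw
    y=np.array([np.cos(yaw),np.sin(yaw),0]);z=np.array([0,0,-1.]);x=np.cross(y,z)
    return R.from_matrix(np.c_[x,y,z]).as_rotvec()
def best(p,yaw):  # of the two equivalent half turns, the one with the last joint nearest 0
    c=[]
    for k in(0,np.pi):
        o=down(yaw+k);q=bot.ik(p,o)
        if q is not None:c.append((abs(q[6]),k,o))
    return min(c)[2] if c else None
E
python3 - <<'E'
from h import *
import pickle
d=pickle.load(open("a.pkl","rb"))
s=.7
for n,l in {"scene":[("cassA",(265,303),45),("cassB",(367,310),45),("cassC",(460,294),45),("gate",(565,341),108),("nearF",(265,354),100),("farF",(303,397),100),
 ("con NL",(250,353),45),("NR",(357,370),45),("FR",(337,450),45),("FL",(223,436),45),("railL",(486,402),60),("railR",(637,323),60),("rackfrontL",(441,362),4),("rackbackL",(482,416),4)],
 "side":[("gate",(359,238),108),("nearF",(488,339),100),("farF",(498,309),100),("cassA",(438,392),45),("B",(392,342),45),("C",(340,308),45)]}.items():
  for a,p,z in l: print(n,a,cast(d[n],np.array(p)*s,z)[0].round(0))
# wrist cam in tool frame
T=d["wrist"]["pose"];r=R.from_rotvec(bot.get_eef_rot()).as_matrix()
print((r.T@(T[:3,3]-bot.get_eef_pos())).round(1),(r.T@T[:3,:3]).round(3).tolist())
E
```

```text
scene cassA [ 376. -266.   45.]
scene cassB [437. -74.  45.]
scene cassC [440. 114.  45.]
scene gate [627. 255. 108.]
scene nearF [ 529. -277.  100.]
scene farF [ 630. -224.  100.]
scene con NL [ 485. -308.   45.]
scene NR [ 566. -119.   45.]
scene FR [ 715. -183.   45.]
scene FL [ 644. -373.   45.]
scene railL [690.  91.  60.]
scene railR [592. 423.  60.]
scene rackfrontL [561.  45.   4.]
scene rackbackL [689.  90.   4.]
side gate [636. 252. 108.]
side nearF [ 525. -285.  100.]
side farF [ 632. -232.  100.]
side cassA [ 369. -280.   45.]
side B [422. -92.  45.]
side C [429. 100.  45.]
[73.3 -0.7 31.2] [[-0.0, 0.958, 0.286], [1.0, 0.0, 0.0], [-0.0, 0.286, -0.958]]
```

```bash
python3 - <<'E'
from h import *
import pickle
d={}
for n,p,a in(("rack",(570,235,450),106),("cass",(410,-85,450),90),("con",(575,-235,430),67)):
    bot.move_ptp(p,best(p,np.radians(a)))
    i=bot.get_image("wrist");d[n]=i
    cv2.imwrite(f"pics/b_{n}.png",cv2.resize(i["frame"],(800,600),interpolation=cv2.INTER_CUBIC)[...,::-1])
    print(n,bot.get_t(),bot.get_q().round(2) if hasattr(bot.get_q(),'round') else bot.get_q())
pickle.dump(d,open("b.pkl","wb"))
E
```

```text
rack 2.1167 [-0.57  0.37  0.17  1.59 -0.07  1.19  1.46]
cass 4.725 [ 0.5   0.   -0.37  2.02  0.    1.12 -1.44]
con 7.225 [ 0.72  0.43 -0.52  1.58  0.23  1.19  1.33]
```

View pics/b_rack.png

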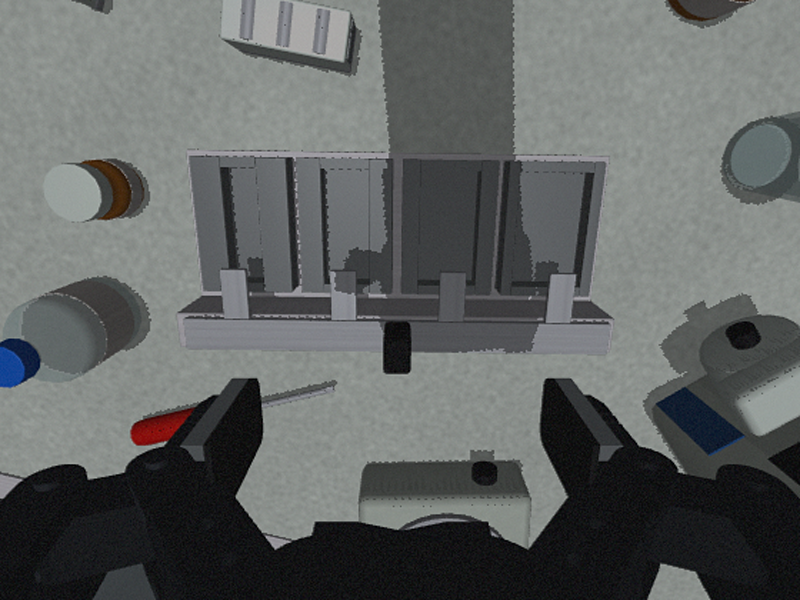

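View pics/b_cass.png

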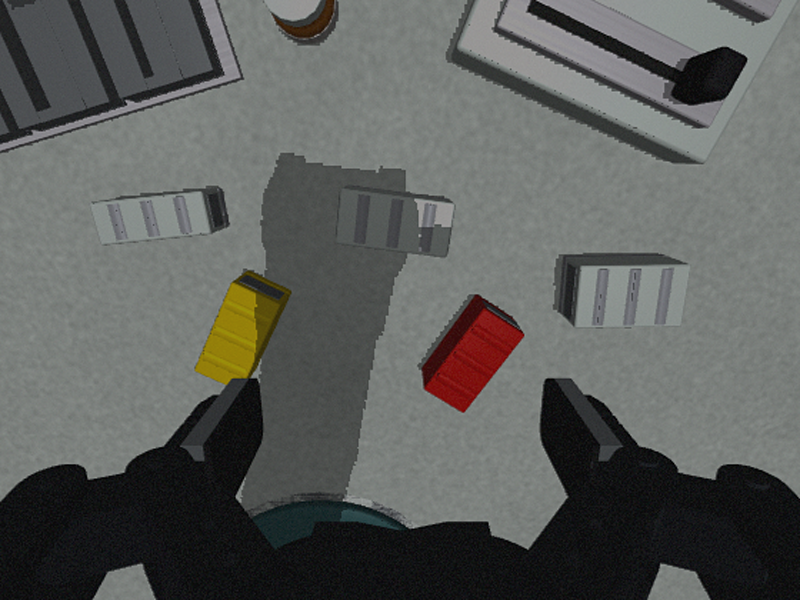

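View pics/b_con.png

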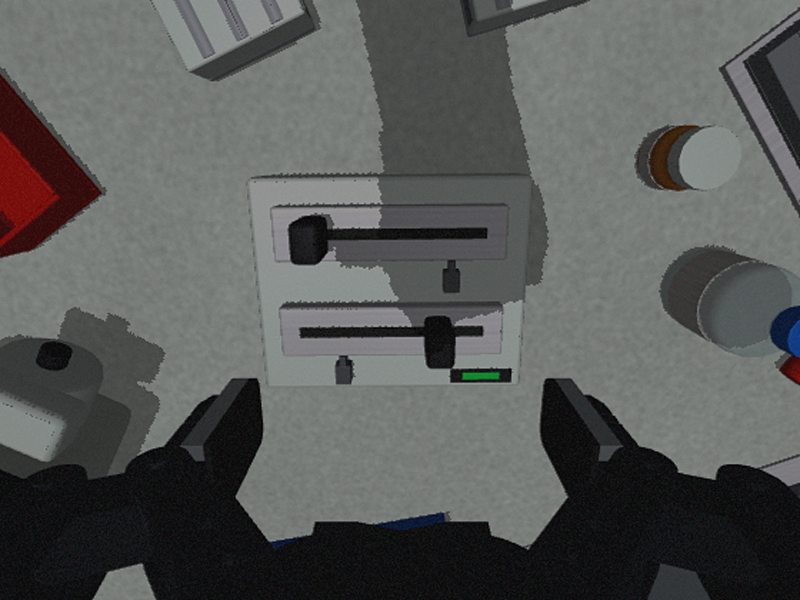

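The rack view puts the black grip at (397,335) with tabs centred at 233, 343, 452 and 560, so the retainer looks shut. The cassette view shows white cassettes at (160,215), (395,220) and (632,295). The console view shows near grip (307,240), far grip (440,342), pointers (451,275) and (344,370). I'll enlarge the pockets and cassettes to tell the widths apart.

```bash
python3 - <<'E'
from h import *
import pickle
d=pickle.load(open("b.pkl","rb"))
f=d["rack"]["frame"][100:212,125:435]
g=lambda f,w,h:(255*(cv2.resize(f,(w,h),interpolation=cv2.INTER_CUBIC)/255.)**.6).astype(np.uint8)
top=g(f,800,289)
c=d["cass"]["frame"]
cr=[g(c[120:184,60:164],416,256),g(c[120:184,230:326],384,256)]
bot2=g(c[170:238,380:490],440,272)
m=np.zeros((600,800,3),np.uint8);m[:289]=top
# row2: crops at 2.5x
x=0
for (a,b,e,h) in((120,184,60,164),(120,184,230,326),(170,238,380,490)):
    t=g(c[a:b,e:h],int((h-e)*2.55),int((b-a)*2.55)*1);t=t[:,:];m[300:300+t.shape[0],x:x+t.shape[1]]=t;x+=t.shape[1]+5
cv2.imwrite("pics/c1.png",m[...,::-1])
E
```

```text
(no output)
```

View pics/c1.png

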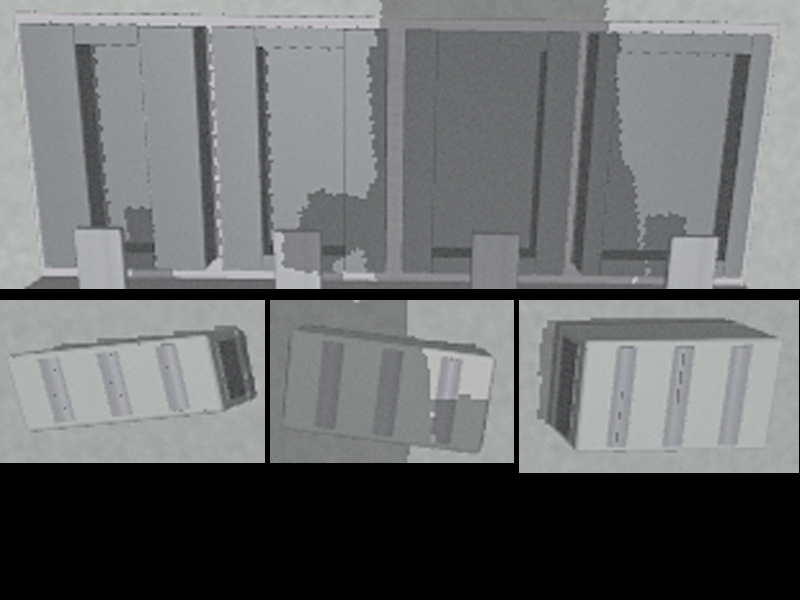

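The pocket openings in the crop measure 65, 88, 112 and about 137 px, so going along +y they are slim, narrow, broad, wide. The thickness-to-length ratios give (160,215) narrow at about 35 mm, (395,220) broad at about 42 mm, and (632,295) wide at about 51 mm. The slim cassette is absent. Next I'll fit the poses and open the gate.

```bash
cat > fit.py <<'E'
from h import *
from scipy.optimize import least_squares
import pickle,json
d=pickle.load(open("b.pkl","rb"))
def rigid(W,L):
    W,L=np.array(W,float)[:,:2],np.array(L,float)
    f=lambda p:(p[:2]+L@np.array([[np.cos(p[2]),np.sin(p[2])],[-np.sin(p[2]),np.cos(p[2])]])-W).ravel()
    return f
E
python3 - <<'E'
from fit import *
k=310/800
C=lambda l:[(125+x*k,100+y*k) for x,y in l]
pk=[(75,43,-67,-140),(140,43,-67,-112),(257,47,-67,-61),(345,45,-67,-23),(547,50,-67,66),(750,53,-67,155),(435,45,-67,18)]
Wp=cast(d["rack"],C([p[:2] for p in pk]),32)
tb=[(78,228,7,-136),(122,228,7,-116),(275,232,7,-52),(320,232,7,-32),(472,233,7,32),(519,233,7,52),(670,236,7,116),(718,236,7,136)]
Wt=cast(d["rack"],C([p[:2] for p in tb]),68)
L=np.array([p[2:] for p in pk]);M=np.array([p[2:] for p in tb],float)
def F(p):
    M2=M.copy();M2[:,1]+=p[3]
    return np.r_[rigid(Wp,L)(p),rigid(Wt,M2)(p)]
r=least_squares(F,[580,240,np.radians(16),0]);print("rack",r.x.round(3),r.fun.reshape(-1,2).round(1).tolist())
cas={}
for n,x0,y0,ox,t,cs in(("narrow",60,120,0,34,[(10,355),(208,335),(222,408),(27,430)]),("broad",230,120,270,44,[(293,333),(492,356),(478,452),(285,425)]),("wide",380,170,519,54,[(583,340),(778,338),(765,447),(577,448)])):
    W=cast(d["cass"],[(x0+(x-ox)/2.55,y0+(y-300)/2.55) for x,y in cs],45)[:,:2]
    u=(W[1]-W[0]+W[2]-W[3])/2;v=(W[3]-W[0]+W[2]-W[1])/2
    cas[n]=[*W.mean(0),float(np.arctan2(u[1],u[0])%np.pi)];print(n,np.round(cas[n],2),np.linalg.norm(u).round(1),np.linalg.norm(v).round(1))
W=cast(d["con"],np.array([(248,177),(530,175),(519,385),(267,385)])*.7,45)
c=least_squares(rigid(W,[(-85,-105),(-85,105),(85,105),(85,-105)]),[600,-240,-.39]);print("con",c.x.round(3),c.fun.round(1))
th=c.x[2];Rm=np.array([[np.cos(th),-np.sin(th)],[np.sin(th),np.cos(th)]])
for n,p,z in(("ptr_near",(451,277),57),("ptr_far",(344,370),57),("near",(307,226),100),("far",(440,330),100)):
    w=cast(d["con"],np.array(p)*.7,z)[0,:2];print(n,w.round(1),((w-c.x[:2])@Rm).round(1))
json.dump(dict(rack=list(r.x),con=list(c.x),cas=cas),open("s.json","w"))
E
```

```text
rack [5.73350e+02 2.33614e+02 2.67000e-01 1.41000e+00] [[0.0, -0.3], [0.4, -0.4], [-0.6, -0.5], [0.8, -0.5], [-0.3, 0.1], [-0.4, 0.4], [0.9, 1.4], [0.5, -2.1], [0.3, -0.6], [-0.5, -0.9], [-0.5, 0.2], [-0.1, 0.4], [0.1, 0.8], [-0.5, 1.0], [-0.2, 0.9]]
narrow [436.12 110.55   1.68] 88.0 32.3
broad [431.96 -79.96   1.44] 86.9 41.5
wide [ 372.74 -273.78    1.58] 87.9 52.0
con [ 5.93681e+02 -2.51692e+02 -3.95000e-01] [-2.4 -1.7 -0.1  3.8  1.   0.4  1.5 -2.5]
ptr_near [ 600.9 -206.1] [-10.9  44.9]
ptr_far [ 638.2 -311.1] [ 64.  -37.7]
near [ 522.8 -277.6] [-55.4 -51.1]
far [ 620.4 -226.3] [14.9 33.7]
```

```bash
cat >> h.py <<'E'
import json
S=json.load(open("s.json"))
def loc(fr,x,y):
    a=S[fr][2];return np.array([S[fr][0]+x*np.cos(a)-y*np.sin(a),S[fr][1]+x*np.sin(a)+y*np.cos(a)])
def toloc(fr,w):
    a=S[fr][2];v=np.array(w)[:2]-np.array(S[fr][:2]);return np.array([v@[np.cos(a),np.sin(a)],v@[-np.sin(a),np.cos(a)]])
def slide(fr,x,y0,y1,tcpz,up=330,fs=None,vel=60):
    o=best((*loc(fr,x,y0),tcpz),S[fr][2]+np.pi/2)
    bot.set_gripper(.5)
    bot.move_ptp((*loc(fr,x,y0),up),o)
    print("down stop",bot.line_to((*loc(fr,x,y0),tcpz),f_stop=15))
    bot.set_gripper(0,40);print("w",bot.get_width(),bot.get_gripper_force(),bot.get_ft_force())
    print("slide stop",bot.line_to((*loc(fr,x,y1),tcpz),vel=vel,f_stop=fs),toloc(fr,bot.get_eef_pos()),bot.get_ft_force())
    if fs and 0: pass
    p=bot.get_eef_pos()
    bot.set_gripper(.5)
    bot.line_to((p[0],p[1],up))
    print("t",bot.get_t())
E
python3 - <<'E'
from h import *
slide("rack",60,1.4,47,247,fs=25)
E
```

```text
down stop False
w 0.23078754105546279 39.402748346328735 [-0.74736682 -1.02750166  6.63740451]
slide stop True [60.43564134 42.2397815 ] [-2.33751588 -4.95604911 10.07609509]
t 12.2833
```

The gate is open: it ran to the end stop at 42.2 mm. Next is a close look at the narrow cassette.

```bash
cat >> h.py <<'E'
import pickle
def look(n,z=345,tag=""):
    x,y,a=S["cas"][n];p=(x,y,z);bot.set_gripper(1.0)
    bot.move_ptp(p,best(p,a+np.pi/2));i=bot.get_image("wrist")
    pickle.dump(i,open(f"look_{n}.pkl","wb"))
    cv2.imwrite(f"pics/look_{n}{tag}.png",(255*(cv2.resize(i["frame"],(800,600),interpolation=cv2.INTER_CUBIC)/255.)**.7).astype(np.uint8)[...,::-1])
    print(proj(i,[[x,y,45]])/.7,bot.get_t())
E
python3 -c "
from h import *
look('narrow')"
```

```text
[[401.2252544  285.84043809]] 14.0917
```

View pics/look_narrow.png

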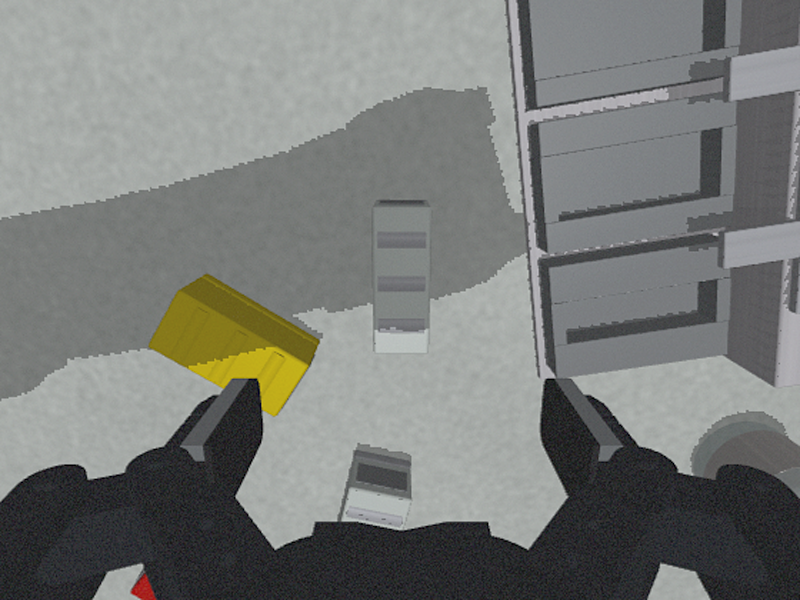

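The narrow cassette's top corners are at (374,206), (430,206), (428,352) and (375,352), and it is undisturbed. I'll pick it up and insert it.

```bash
cat >> h.py <<'E'
TH=dict(slim=24,narrow=34,broad=44,wide=54)
PY=dict(slim=-126,narrow=-42,broad=42,wide=126)
def upd(n,cs):  # corners (800x600 px) of the top face: two ends of one short side, then the other, in ring order
    i=pickle.load(open(f"look_{n}.pkl","rb"));W=cast(i,np.array(cs)*.7,45)[:,:2]
    u=(W[3]-W[0]+W[2]-W[1])/2;v=W[1]-W[0]
    S["cas"][n]=[*W.mean(0),float(np.arctan2(u[1],u[0])%np.pi)]
    print(n,np.round(S["cas"][n],2),np.linalg.norm(u).round(1),np.linalg.norm(W[1]-W[0]).round(1),np.linalg.norm(W[2]-W[3]).round(1))
    json.dump(S,open("s.json","w"))
ZP=195
def pick(n):
    x,y,a=S["cas"][n];o=best((x,y,ZP),a+np.pi/2)
    bot.set_gripper(1.0);bot.move_ptp((x,y,290),o)
    print("down",bot.line_to((x,y,ZP),f_stop=12,vel=100))
    bot.set_gripper(0,80);print("w",bot.get_width()*85,bot.get_gripper_force())
    bot.line_to((x,y,285),vel=100);print("lift w",bot.get_width()*85,bot.get_eef_pos())
def carry(n):
    p=loc("rack",-20,PY[n]);a=S["rack"][2]+np.pi/2
    os=[down(a),down(a+np.pi)];cur=R.from_rotvec(bot.get_eef_rot())
    o=min(os,key=lambda o:(R.from_rotvec(o)*cur.inv()).magnitude())
    bot.line_to((*p,285),o,vel=200);print("carried w",bot.get_width()*85,bot.get_gripper_force(),bot.get_t())
E
python3 - <<'E'
from h import *
upd("narrow",[(374,206),(430,206),(428,352),(375,352)])
pick("narrow");carry("narrow")
i=bot.get_image("wrist");pickle.dump(i,open("held.pkl","wb"))
cv2.imwrite("pics/held1.png",(255*(cv2.resize(i["frame"],(800,600),interpolation=cv2.INTER_CUBIC)/255.)**.7).astype(np.uint8)[...,::-1])
E
```

```text
narrow [436.19 112.72   1.67] 88.2 31.3 32.5
down False
w 32.49380218015984 78.86338949203491
lift w 32.77896655314943 [435.98445423 112.66663014 284.47625517]
carried w 32.39386221146222 79.49010372161865 18.9
```

View pics/held1.png

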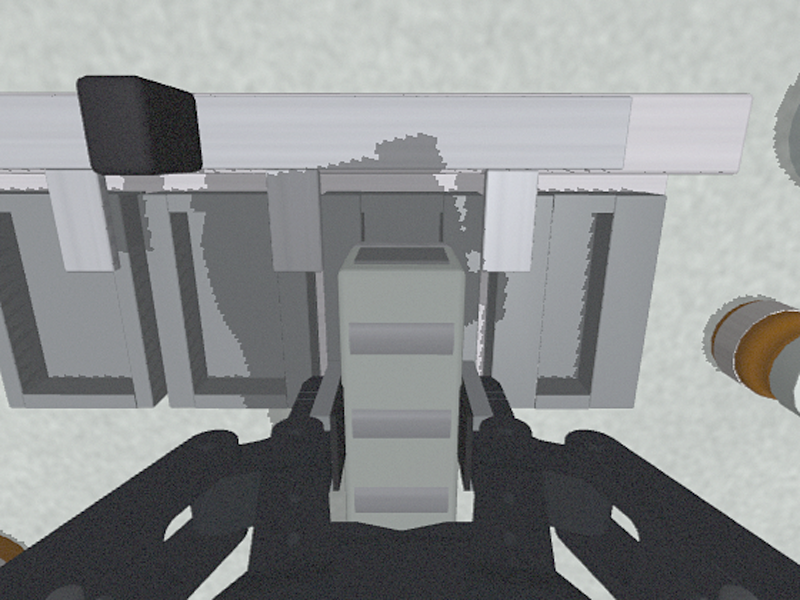

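The view shows the held narrow cassette centred at column 401 over its pocket (floor at 362 to 441). The tabs stand clear between the pockets. I'll insert it.

```bash
cat >> h.py <<'E'
def insert(n,dx=0,dy=0):
    zs=ZP+12
    for k,(ox,oy) in enumerate([(0,0),(1.5,0),(-1.5,0),(0,1.5),(0,-1.5),(3,0),(-3,0),(1.5,1.5),(-1.5,1.5),(1.5,-1.5),(-1.5,-1.5)]):
        p=loc("rack",-20+dx+ox,PY[n]+dy+oy)
        z0=240 if k==0 else 230
        bot.line_to((*p,z0),vel=120)
        hit=bot.line_to((*p,zs-.5),vel=40,f_stop=10);z=bot.get_eef_pos()[2]
        print((ox,oy),hit,round(z,1),np.round(bot.get_ft_force(),1))
        if z<zs+3: break
    else: return False
    bot.set_gripper(min(1,(TH[n]+22)/85));p=bot.get_eef_pos();bot.line_to((p[0],p[1],285),vel=150)
    print("t",bot.get_t());return True
E
python3 - <<'E'
from h import *
i=pickle.load(open("held.pkl","rb"))
e=cast(i,np.array([[402,268]])*.7,135)[0];print("held end rack x",toloc("rack",e),"pocket back block edge",toloc("rack",cast(i,np.array([[402,195]])*.7,32)[0]))
insert("narrow")
E
```

```text
held end rack x [ 23.91683814 -42.48243909] pocket back block edge [ 34.46074781 -42.71938459]
(0, 0) True 207.3 [-3.4 -0.8 10.3]
t 21.275
```

Narrow seated at the expected depth. Broad next.

```bash
python3 -c "
from h import *
look('broad')"
```

```text
[[401.64269535 285.54696325]] 23.2667
```

View pics/look_broad.png

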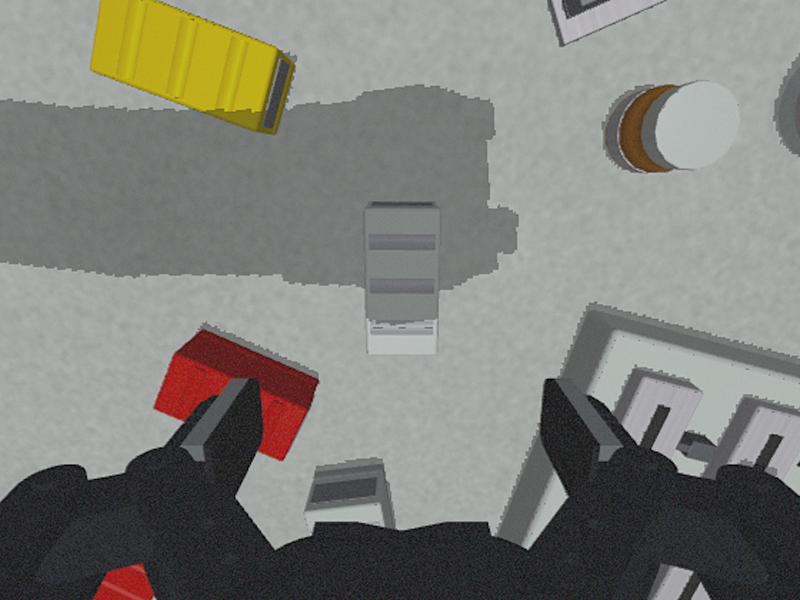

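The broad cassette's corners are at (364,208), (440,208), (438,353) and (366,353), undisturbed, with the red block clear of the finger line.

```bash
python3 - <<'E'
from h import *
upd("broad",[(364,208),(440,208),(438,353),(366,353)])
pick("broad");carry("broad")
if abs(bot.get_width()*85-43)<3: insert("broad",dx=.5)
if bot.get_eef_pos()[2]>280: look("wide")
E
```

```text
broad [432.31 -78.91   1.44] 87.7 42.6 44.1
down False
w 42.68218499045603 79.91273760795593
lift w 42.26037209033312 [432.0913394  -78.91438005 284.48346134]
carried w 42.380188241105195 81.36226415634155 28.4333
(0, 0) True 207.6 [-3.  -1.3 10.5]
t 30.75
[[401.52752815 285.64848453]] 33.3167
```

View pics/look_wide.png

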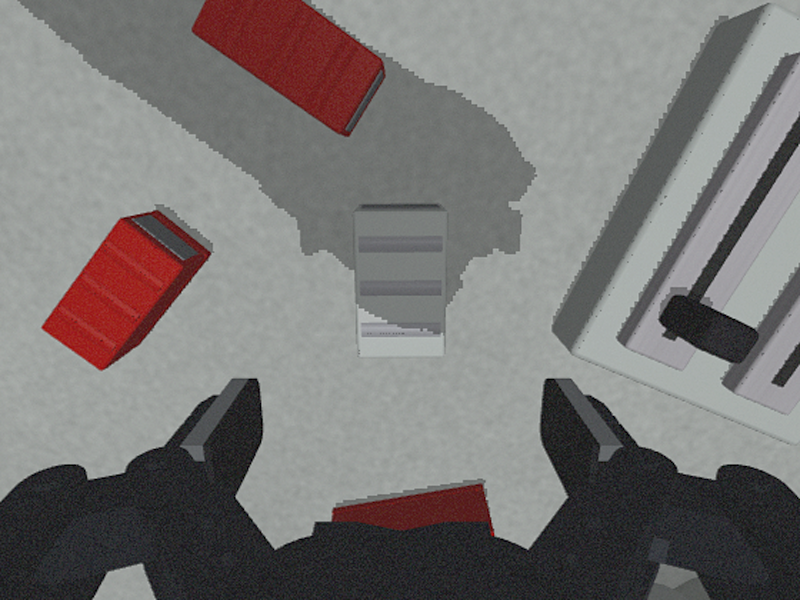

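Broad is seated. The wide cassette's corners are at (355,211), (446,211), (444,356) and (358,356).

```bash
python3 - <<'E'
from h import *
upd("wide",[(355,211),(446,211),(444,356),(358,356)])
pick("wide");carry("wide")
if abs(bot.get_width()*85-53)<3: insert("wide",dx=.5)
p=(*loc("rack",-60,0),420)
bot.move_ptp(p,best(p,S["rack"][2]+np.pi/2))
f=bot.get_image("wrist")["frame"];s=bot.get_image("scene")["frame"]
m=np.zeros((600,800,3),np.uint8)
m[:300,:400]=cv2.resize(f,(400,300));a=s[130:310,280:520];m[:300,400:]=cv2.resize(a,(400,300))
m[300:]=cv2.resize(f[80:290,0:560],(800,300))
cv2.imwrite("pics/seat.png",m[...,::-1])
E
```

```text
wide [ 372.3  -274.46    1.58] 88.0 51.0 52.8
down False
w 52.003067401256345 81.6876482963562
lift w 51.88007260563726 [ 372.1382966  -274.32623993  284.44679365]
carried w 52.417682579932944 83.90851378440857 39.8
(0, 0) True 207.8 [-1.6 -1.5 10.1]
t 42.1167
```

View pics/seat.png

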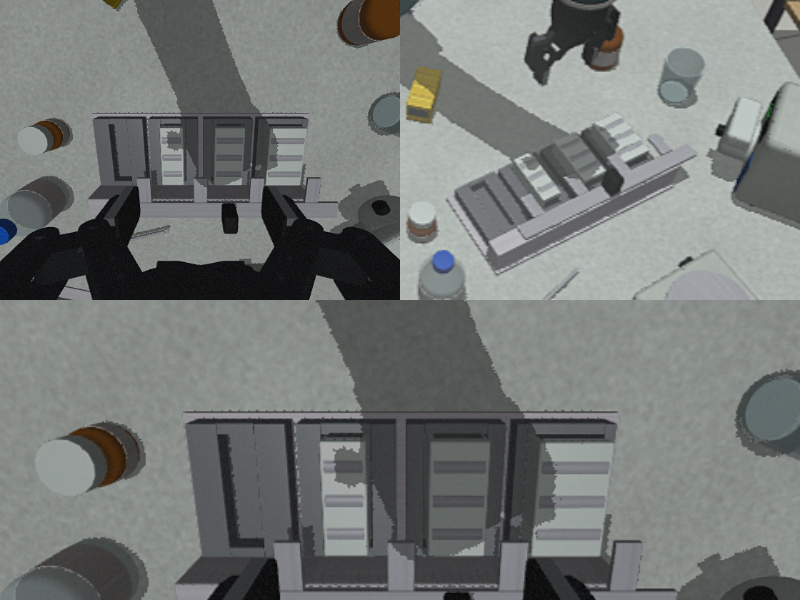

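The narrow, broad and wide cassettes sit flush in pockets 2 to 4 with their tops level. I'll shut the retainer, then look at the console.

```bash
python3 - <<'E'
from h import *
slide("rack",60,42.2,-5,247,fs=25)
im={}
for n,(x,y) in dict(near=(-15,45),far=(62,-38)).items():
    p=(*loc("con",x-15,y),330);a=S["con"][2]+np.pi/2
    bot.move_ptp(p,down(a) if n=="near" else best(p,a));im[n]=bot.get_image("wrist")
    print(n,proj(im[n],[[*loc("con",x,y),57]]).round(),bot.get_t())
pickle.dump(im,open("con.pkl","wb"))
g=lambda i:cv2.resize(i["frame"],(800,600))[...,::-1]
m=np.zeros((600,800,3),np.uint8)
for k,n in enumerate(im):
    c=im[n]["frame"][60:270,140:420];m[:300 if k==0 else 600][300*k:,:400]=cv2.resize(c,(400,300))
    # enlarge around the projected pointer
    u,v=proj(im[n],[[*loc("con",*((-15,45) if n=="near" else (62,-38))),57]])[0].astype(int);print(u,v)
    m[300*k:300*k+300,400:]=cv2.resize(im[n]["frame"][v-30:v+30,u-40:u+40],(400,300),interpolation=cv2.INTER_CUBIC)
cv2.imwrite("pics/con.png",m[...,::-1])
E
```

```text
down stop False
w 0.2245595970150652 39.32465672492981 [-1.70819648 -4.5737702   9.15603881]
slide stop True [60.23119837 -0.87537161] [-1.37081033  3.4128084   5.37421286]
t 48.8333
near [[279. 228.]] 50.5333
far [[280. 189.]] 52.5333
279 228
279 188
```

View pics/con.png

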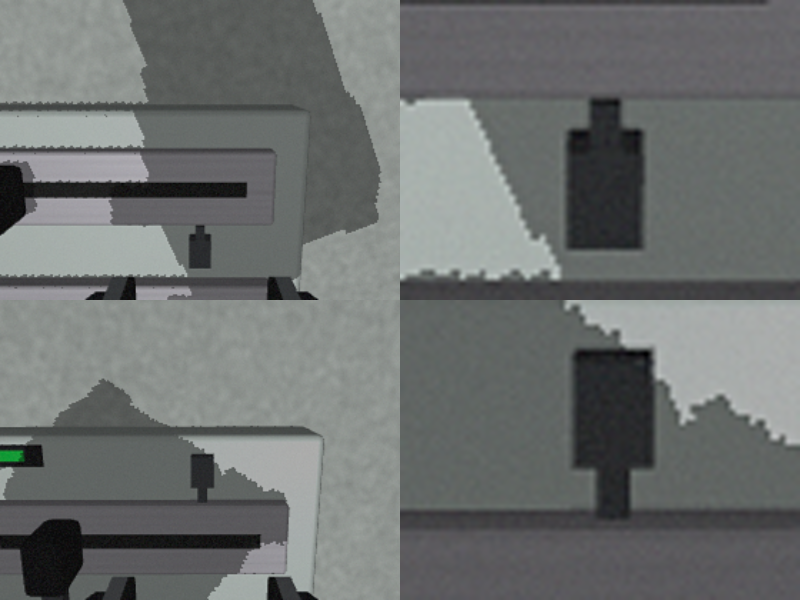

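Retainer shut: it ran to its stop after 43 mm of travel. The pointers are at near (280.0,235) and far (281.6,180) in the full-frame images. Now I'll set the faders.

```bash
python3 - <<'E'
from h import *
im=pickle.load(open("con.pkl","rb"))
P={n:toloc("con",cast(im[n],[p],57)[0]) for n,p in dict(near=(280.2,234.5),far=(281.8,180)).items()};print(P)
slide("con",-45,-51,P["near"][1],239)
slide("con",30,33.7,P["far"][1],239)
m=np.zeros((600,800,3),np.uint8)
for k,(n,x) in enumerate((("near",-45),("far",30))):
    y=P[n][1];p=(*loc("con",x,y),345);bot.move_ptp(p,best(p,S["con"][2]+np.pi/2))
    i=bot.get_image("wrist");pickle.dump(i,open(f"chk_{n}.pkl","wb"))
    u,v=proj(i,[[*loc("con",x+18,y),70]])[0].astype(int);print(n,u,v)
    m[300*k:300*k+300,:400]=cv2.resize(i["frame"],(400,300))
    m[300*k:300*k+300,400:]=cv2.resize(i["frame"][v-45:v+45,u-60:u+60],(400,300),interpolation=cv2.INTER_CUBIC)
cv2.imwrite("pics/chk.png",(255*(m/255.)**.6).astype(np.uint8)[...,::-1])
E
```

```text
{'near': array([-10.03501947,  45.72240956]), 'far': array([ 68.64213824, -39.52742296])}
down stop False
w 0.22806447199882693 39.78259563446045 [-1.07526818 -0.42535999  5.18044113]
slide stop False [-44.83825324  45.74199628] [-3.20846925  2.91700098 10.23580449]
t 57.1583
down stop False
w 0.22911738474401724 39.646849036216736 [-0.8039422   0.64737597  6.05491372]
slide stop False [ 30.34099983 -39.95543752] [-0.60738488 -1.69784362  5.52849286]
t 61.3333
near 281 184
far 276 184
```

View pics/chk.png

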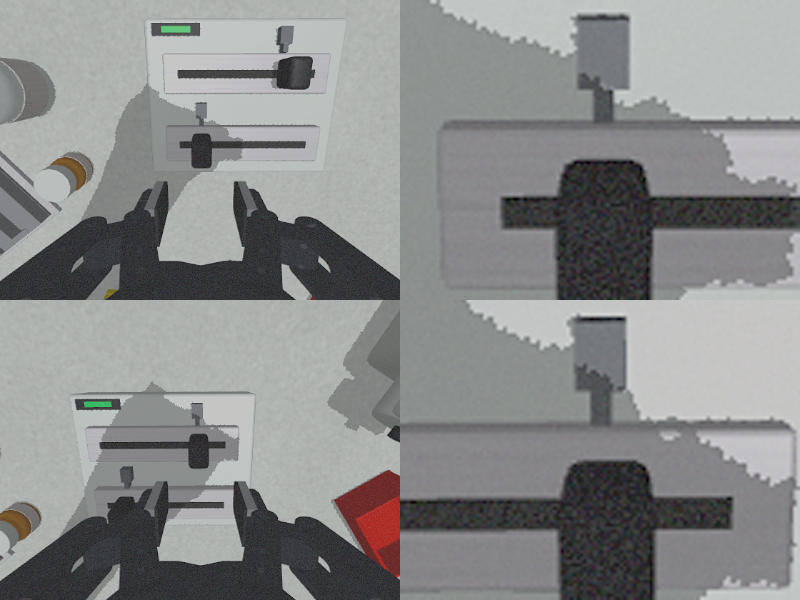

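Near fader: grip column 604.5 against pointer 603.5, level once parallax is allowed for. Far fader: grip 605 against pointer 600.5, about 1 to 1.5 mm off. I'll quantify it from these same images and nudge.

```bash
python3 - <<'E'
from h import *
E={}
for n,uv,pp,gg in(("near",(281,184),(603.5,52),(604.5,215)),("far",(276,184),(600.5,352-300),(605.5,215))):
    i=pickle.load(open(f"chk_{n}.pkl","rb"))
    f=lambda p:(uv[0]-60+(p[0]-400)*.3,uv[1]-45+p[1]*.3)
    a=toloc("con",cast(i,[f(pp)],57)[0]);b=toloc("con",cast(i,[f(gg)],100)[0]);E[n]=a[1]-b[1];print(n,a,b,E[n])
e=E["far"]
if .7<abs(e)<3:
    slide("con",30,-39.95,-39.95+e,239,vel=20)
    y=-39.95+e;p=(*loc("con",30,y),345);bot.move_ptp(p,best(p,S["con"][2]+np.pi/2))
    i=bot.get_image("wrist");s=bot.get_image("scene")["frame"]
    u,v=proj(i,[[*loc("con",48,y),70]])[0].astype(int);print(u,v)
    m=np.zeros((600,800,3),np.uint8);m[:300,:400]=cv2.resize(i["frame"][v-45:v+45,u-60:u+60],(400,300),interpolation=cv2.INTER_CUBIC)
    m[:300,400:]=cv2.resize(s,(400,300));m[300:,:400]=cv2.resize(s[180:300,290:450],(400,300));m[300:,400:]=cv2.resize(bot.get_image("side")["frame"],(400,300))
    cv2.imwrite("pics/fin.png",(255*(m/255.)**.6).astype(np.uint8)[...,::-1])
E
```

```text
near [-6.67998491 44.95152135] [-33.58954321  44.85162311] 0.09989824652456747
far [ 68.92888479 -39.46179605] [ 42.02819518 -40.79607968] 1.3342836326840342
down stop False
w 0.2277689035019371 39.51356649398804 [-1.54765715  0.04181397  5.96612404]
slide stop False [ 30.25648043 -38.70436893] [-2.03703195  0.04467766  9.11200921]
t 65.4
279 184
```

View pics/fin.png

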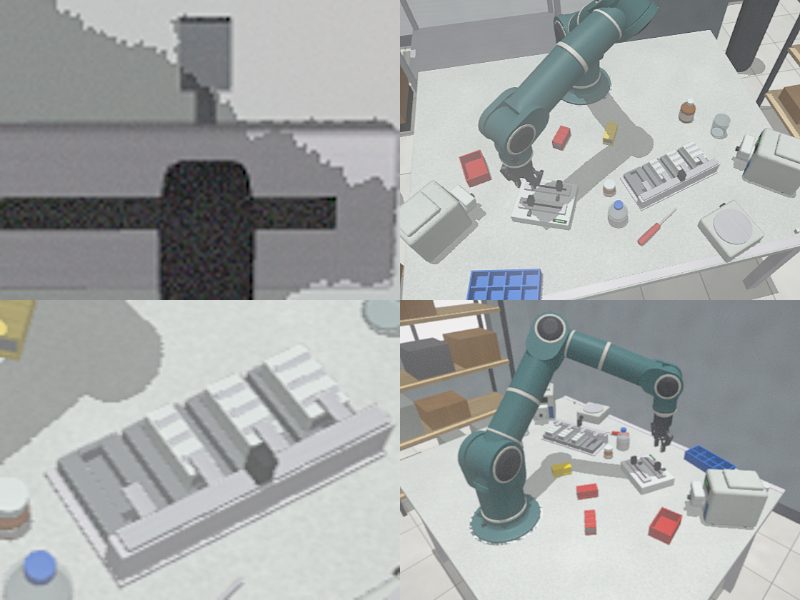

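The far grip (207) is now level with its pointer (206). The retainer is shut with tabs over the cassettes, and the bystanders look undisturbed. Handing in.

```bash
python3 -c "
from station import bot
print(bot.finish_job(),bot.get_t())"
```

```text
the job is handed in; nothing more can be done
the job is handed in; nothing more can be done
```

The job is handed in: the narrow, broad and wide cassettes are seated in their own pockets (slim was absent), the retainer is shut over them, and both faders were then set level with their pointers to within about 0.5 mm by camera.

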